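# Lower a bottle into the warmer and hold the lever at the third click

## Task

Stand the small brown bottle upright in the middle of the warmer's round metal seat and let go of it. Then press the warmer's orange lever pad down, past the first and second clicks to the third at the bottom, so that the bottle is lowered into the well, and finish while still holding the lever down there with the fingers, because it springs back. Leave the other things on the counter where they stand.

Things in the scene. Friction and masses are not known exactly. Their poses are not given: they have to be found in the camera images.
- bottle: Small brown glass bottle with a black screw cap and a teal label, the only such bottle: 28 mm in diameter, 66 mm tall with the cap (cap about 20 mm in diameter, above 45 mm; the body is straight below that), about 40 g, loose, standing. Origin: centre of its underside; z up.
- warmer: White bottle warmer, fixed; place and yaw vary. Footprint 88 x 196 mm. Origin at counter level under the middle of its square well, z up. Well: 60 x 60 mm inside, 84 x 84 mm outside, rim 70 mm above the counter. A lower lever shell, 56 mm high, continues from the well to y = +146 mm; the lever stem rises from it at x = 0, y = +110 mm.
- seat (a point): Centre of the top face of the lift's round steel seat, 36 mm in diameter, which stands alone in the middle of the well (12 mm free all round) and goes down with the lever. 75 mm above the counter with the lever up (5 mm above the well's rim), 39 mm at the third click. Axes as the warmer's.
- lever: Orange square lever pad, 36 x 36 x 10 mm, on an upright stem with three orange rings, beside the well at the warmer's y = +110 mm. Origin: centre of its flat top face, 112 mm above the counter with the lever up, 76 mm at the third click; z up. It moves straight down; the seat is part of it.
- travel (a joint): Travel of lever and seat downwards, m: 0 up (at rest), clicks at 0.012, 0.024 and 0.036, stop at 0.038. A spring returns it from everywhere, clicks included: it needs up to about 9 N before the first click, 11 N before the second, 13 N before the third, and pushes back with about 10 N at the third.
- shaker: Clear salt shaker with a grey top, on the open part of the counter (its twin at the back is fixed), 44 mm in diameter, 90 mm tall, loose bystander. Origin: centre of its underside.
- tub: Small white creamer tub with a silver foil lid, 41 mm wide, 27 mm tall, loose bystander. Origin: centre of its underside.
- pod: White brew pod, 51 mm wide, 43 mm tall, loose bystander. Origin: centre of its underside.
- box: Matchbox, 35 x 52 x 15 mm, loose bystander. Origin: centre of its underside.
- candle: Tea light in a metal cup, 38 mm wide, 15 mm tall, loose bystander. Origin: centre of its underside.
Not all that is in view belongs to the job. Leave any blue or purple look-alike of the bottle alone.

How it is judged:
On the way, in this order (a step that is already met when the one before it is completed fails the run):
1. The bottle stands upright on the seat, let go, with the lever still up (horizontal distance between bottle and seat below 0.01 m and z of bottle in the frame of seat between -0.004 and 0.004 m and angle between bottle's own z axis and vertical below 0.12 rad and contact force between the fingers and bottle below 0.1 N and value of joint travel below 0.005 m and linear speed of bottle below 0.02 m/s), for 0.3 s.
2. The lever is pressed to the second click with the bottle on the seat (horizontal distance between bottle and seat below 0.01 m and z of bottle in the frame of seat between -0.004 and 0.004 m and angle between bottle's own z axis and vertical below 0.12 rad and contact force between the fingers and bottle below 0.1 N and value of joint travel above 0.021 m).
3. The lever is at the third click, pressed by the fingers, with the bottle on the seat (horizontal distance between bottle and seat below 0.01 m and z of bottle in the frame of seat between -0.004 and 0.004 m and angle between bottle's own z axis and vertical below 0.12 rad and contact force between the fingers and bottle below 0.1 N and value of joint travel above 0.033 m and contact force between the fingers and lever above 3 N), for 0.3 s.
At the end, for the whole second after the job is handed in: Lever travel over 33 mm, with over 3 N from the fingers on the orange pad; bottle still and upright (within 0.12 rad) on the seat, within 10 mm of its middle and 4 mm of its top in height, not touched by the fingers; bystanders within 30 mm of their starts (all of step 3 and linear speed of bottle below 0.02 m/s and distance of each of shaker, tub, pod, box, candle from where it was at the start of the episode below 0.03 m); the arm keeps its last pose, push and grip.
It fails at once if a bystander (shaker, tub, pod, matchbox or tea light) is pushed more than 30 mm away (distance of any of shaker, tub, pod, box, candle from where it was at the start of the episode above 0.03 m).
It also fails if it takes over 51 s, if anything falls off the work surface, if the arm or the gripper's body presses on something with over 40 N, if the wrist force passes 120 N, or if a joint passes its speed limit or range.

## Robot

A 7-joint arm with a two-finger parallel gripper is mounted at the origin on a cart in front of the work surface, level with it; the furniture and walls round the work are solid. World frame = base frame: x ahead of the robot, y to its left, z up, the work surface at z = 0. Lengths are in m, angles in rad, forces in N, time in s.
With the tool pointing down it reaches from about 0.4 to 0.85 m from the base axis. Payload 10.4 kg.
Tool frame: the origin (TCP) lies at the very end of the fingers, on their centre line; the grasp point (between the pads) lies 19 mm behind it (manip.grip_point_offset is the distance from the TCP to the grasp point, in m); z points along the fingers, y is the line along which they close (so a half turn about z gives the same grasp; the last joint's range is limited). The gripper opens to 85 mm and grips with 20 to 120 N. Pads are 22 mm wide; open, the fingers measure 114 mm over their backs; the gripper's body (76 mm by 85 mm) begins 54 mm behind the grasp point. The pads swing forward as they close: fully open they stand 13 mm farther back than shut.
Start: joints at [-1.134, 0.332, -0.065, 1.46, 0.022, 1.35, -0.088], TCP at [0.277, 0.56, 0.231] pointing down, gripper open.
Joint ranges: [-2.6, 2.6], [-0.5, 2.12], [-1.47, 1.34], [0.16, 2.42], [-1.27, 4.41], [0.06, 2.06], [-2.6, 2.6]. Speed limits (rad/s): [2.22, 2.22, 2.79, 2.79, 3.14, 3.14, 3.14].

## Interface

Orientations are given as a unit quaternion [x, y, z, w].
In Python, from workcell import manip gives the robot as it stands. The module is installed in compiled form; this text tells all that it offers.
- The arm moves only by the shell command python3 -m inch 'ROWS' [OPENING] [FORCE]. ROWS is JSON, a list of rows, each a list of 2 entries, a list of its own where there are three numbers: the shift along the tool's x, y, z each as a share of 0.08 m, from -1 to 1, then the turn, a rotation vector about the tool's x, y, z each as a share of 45 degrees, from -1 to 1. A call has exactly 10 rows; each row is the pose to reach, as a shift and turn from the pose commanded when the call began, along the tool's axes at that moment; what a row does not reach only later rows make up. A row lasts 1/10 s, in which the tool goes at most 50 mm and 8.59 degrees, less where a joint would pass 70% of its speed; a pose out of reach is approached as far as the arm can. A call with a number of a shift or a turn outside -1 to 1 is refused whole. A call with a gripper value outside its range is refused whole. OPENING is the opening, from 0 (shut) to 1 (fully open), set as the call begins (- or left out, the last holds). The fingers move at their own pace and stop on an object; FORCE is the grip in N (left out, the last holds). Time passes only in rows, so rows that repeat a pose let the fingers close, or fill a call up. It gives the time, the measured TCP pose, the force, the opening and the grip force at its end, in the units of the state.
- manip.get_obs(): the state, without advancing time (a new reading comes with each control period).
- manip.camera(name): name is "side" or "top" or "wrist"; returns the picture (480x640x3 uint8, red, green, blue); there is no depth.
- manip.camera_params(name): a dict with "fov_y" (degrees; the focal length in pixels is half the picture's height over the tangent of half this angle, whatever the lens; pixels are square), "cx", "cy" (the principal point, pixels), "camera_from_world" (4x4, takes a point from world to camera coordinates); the wrist camera has in their place "T_tool_cam" (4x4, takes a point from camera to tool coordinates, whose origin is the TCP and whose axes are the flange's). Camera axes: x right, y up, looking along -z (the intrinsics and any distortion apply to the point x, -y, -z); pixel columns grow to the right and rows downward; lengths in m; the calibration is good to about 2 mm. The wrist camera is an equidistant fisheye: a pixel r from the principal point sees the ray r / f radians off the axis. A picture is of the moment at which its call begins: read the wrist's pose just before it. camera_params takes no time and is no camera call.
- manip.hand_in(): hands the job in; it is judged then, once.
The state is a dict: "clock": time; "joint_pos": joint angles; "joint_velocities": joint speeds; "tau": joint torques, N m; "position": TCP position; "ee_rot": TCP orientation; "ft_force": force on the tool from outside, world axes, zero at the start; "torque": the same for the moment, N m; "grip_width": opening from 0.0 (shut) to 1.0 (fully open); "grasp_force": force on a finger pad.
Only numpy, scipy, OpenCV 4.12 (cv2) and the standard library are available. Lean on these libraries where they do the work, as an engineer would, in place of code of your own. Each camera call takes 0.05 s, during which the arm holds its last target. There are 200 camera calls.

## Working session

There is one attempt and no reset: what is moved stays moved. The work goes in short steps, Python scripts to look and compute and a shell command to move; the robot and the scene stay as the last step left them, time stands still between calls to the robot, and variables do not carry over. Pictures are saved under pics/ and viewed, at most 10 in all, crops included, and the job is handed in when it is done.

```bash
mkdir -p pics; cat > h.py <<'E'
import numpy as np,cv2
from workcell import manip
from scipy.spatial.transform import Rotation as R
def snap(n,f):
    im=manip.camera(n); cv2.imwrite('pics/'+f+'.png',im[:,:,::-1]); return im
def ray(n,u,v,obs=None):
    p=manip.camera_params(n); f=240/np.tan(np.radians(p['fov_y'])/2)
    x,y=(u-p['cx'])/f,(v-p['cy'])/f
    if n=='wrist':
        r=np.hypot(x,y); s=np.sin(r)/r if r>1e-9 else 1
        d=np.array([x*s,-y*s,-np.cos(r)]); T=np.array(p['T_tool_cam'])
        W=np.eye(4);W[:3,:3]=R.from_quat(obs['ee_rot']).as_matrix();W[:3,3]=obs['position'];T=W@T
    else:
        d=np.array([x,-y,-1]); T=np.linalg.inv(np.array(p['camera_from_world']))
    return T[:3,3],T[:3,:3]@d
def onz(n,u,v,z,obs=None):
    o,d=ray(n,u,v,obs); return o+d*(z-o[2])/d[2]
def proj(n,P):
    p=manip.camera_params(n); f=240/np.tan(np.radians(p['fov_y'])/2)
    c=(np.array(p['camera_from_world'])@np.append(P,1))[:3]
    return p['cx']+f*c[0]/-c[2], p['cy']-f*c[1]/-c[2]
E
python3 - <<'E'
from h import *
for n in('top','side','wrist'):
    snap(n,n+'0'); p=manip.camera_params(n); print(n,{k:np.round(v,3).tolist() for k,v in p.items()})
o=manip.get_obs(); print({k:np.round(v,3).tolist() for k,v in o.items()})
print(R.from_quat(o['ee_rot']).as_matrix().round(3), manip.grip_point_offset)
E
```

```text
top {'fov_y': 50.922, 'cx': 324.702, 'cy': 251.081, 'camera_from_world': [[-0.014, -1.0, -0.002, 0.001], [0.999, -0.014, 0.037, -0.496], [-0.037, -0.002, 0.999, -1.239], [0.0, 0.0, 0.0, 1.0]]}
side {'fov_y': 55.617, 'cx': 314.759, 'cy': 237.655, 'camera_from_world': [[0.991, -0.134, -0.022, -0.489], [0.085, 0.483, 0.872, -0.125], [-0.106, -0.865, 0.49, -1.178], [0.0, 0.0, 0.0, 1.0]]}
wrist {'fov_y': 65.706, 'cx': 319.159, 'cy': 235.87, 'T_tool_cam': [[0.001, 0.95, 0.312, 0.081], [1.0, -0.001, -0.001, -0.001], [-0.0, 0.312, -0.95, -0.143], [0.0, 0.0, 0.0, 1.0]]}
{'clock': 0.15, 'joint_pos': [-1.134, 0.333, -0.065, 1.461, 0.022, 1.35, -0.089], 'joint_velocities': [-0.001, -0.002, 0.001, -0.001, 0.001, -0.001, 0.001], 'tau': [-0.0, -62.582, 0.048, -39.185, 0.016, 0.007, -0.0], 'position': [0.277, 0.56, 0.231], 'ee_rot': [0.228, 0.974, -0.001, -0.0], 'ft_force': [0.039, 0.186, -0.433], 'torque': [0.022, 0.037, -0.035], 'grasp_force': 0.0, 'grip_width': 0.999}
[[-0.896  0.444 -0.   ]
 [ 0.444  0.896 -0.001]
 [-0.    -0.001 -1.   ]] 0.0187
```

View pics/top0.png

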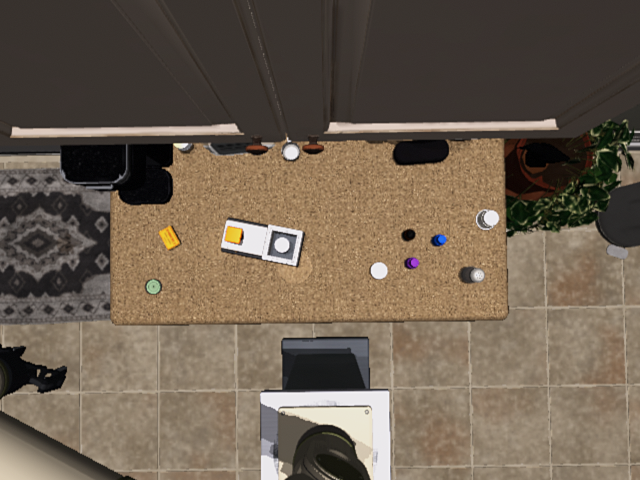

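View pics/side0.png

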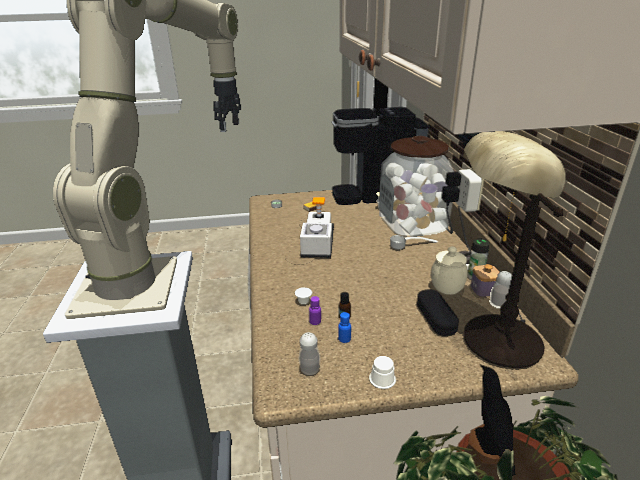

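Three bottles are candidates. In the top view they are a dark one at (409,235), purple at (413,263) and blue at (440,240). In the side view they are at (345,303), (315,312) and (345,328). The dark one with the black cap fits "brown, black cap". The warmer's well is at top (282,245) and its lever at (234,235). Next is an enlarged crop to confirm, plus measurements.

```bash
python3 - <<'E'
from h import *
s=cv2.imread('pics/side0.png'); t=cv2.imread('pics/top0.png')
a=cv2.resize(s[280:350,290:370],None,fx=5,fy=5,interpolation=cv2.INTER_CUBIC)
b=cv2.resize(t[215:275,205:320],None,fx=3.4,fy=3.4,interpolation=cv2.INTER_CUBIC)
c=cv2.resize(t[215:275,380:460],None,fx=4,fy=4,interpolation=cv2.INTER_CUBIC)
W=np.zeros((600,800,3),np.uint8);W[:350,:400]=a;W[:b.shape[0],400:400+b.shape[1]]=b;W[350:590,:320]=c
cv2.imwrite('pics/crop1.png',W)
hsv=cv2.cvtColor(t,cv2.COLOR_BGR2HSV)
def blob(m,x0,x1,y0,y1):
    k=np.zeros_like(m);k[y0:y1,x0:x1]=m[y0:y1,x0:x1]
    n,l,st,ce=cv2.connectedComponentsWithStats(k); i=1+st[1:,4].argmax(); return st[i].tolist(),ce[i]
cap=blob((hsv[...,2]<45).astype('u1'),395,425,220,252); print('bottle',cap,onz('top',*cap[1],.06))
lev=blob(((hsv[...,1]>170)&(hsv[...,2]>150)).astype('u1'),215,255,220,255); print('lever',lev,onz('top',*lev[1],.112))
wh=((hsv[...,1]<40)&(hsv[...,2]>170)).astype('u1')
st=blob(wh,272,292,236,254); print('seat',st,onz('top',*st[1],.075))
for n,u,v,z in [('purple',413,263,.06),('blue',440,240,.06),('tub',379,271,.027),('shaker',475,275,.09)]: print(n,onz('top',u,v,z).round(3))
E
```

```text
bottle ([402, 230, 13, 11, 113], array([407.97345133, 234.6460177 ])) [ 0.53049547 -0.20444326  0.06      ]
lever ([225, 226, 17, 18, 222], array([233.30630631, 234.4954955 ])) [0.53295738 0.20128029 0.112     ]
seat ([274, 237, 15, 16, 179], array([281.45810056, 244.41340782])) [0.51072351 0.0952001  0.075     ]
purple [ 0.463 -0.215  0.06 ]
blue [ 0.517 -0.28   0.06 ]
tub [ 0.445 -0.138  0.027]
shaker [ 0.433 -0.352  0.09 ]
```

View pics/crop1.png

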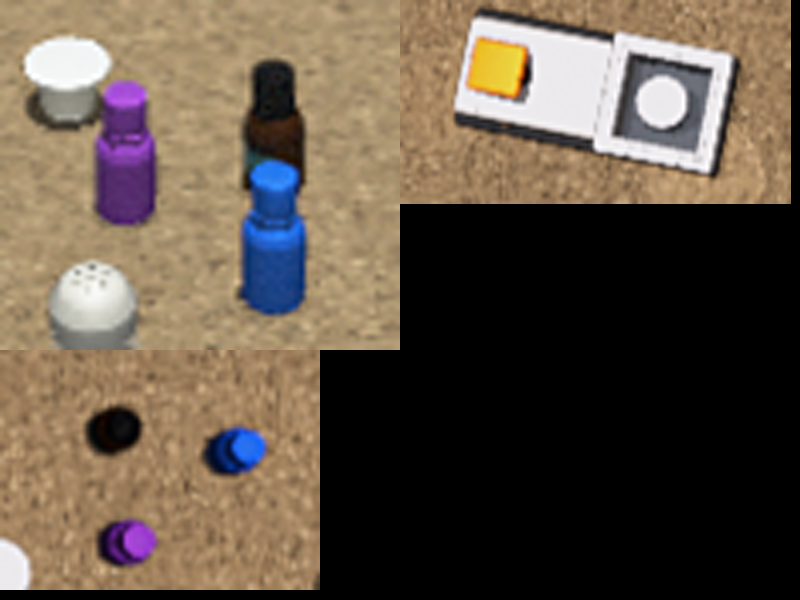

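The crop confirms the bottle: black cap, brown body and a teal label, behind the blue look-alike. I'm moving toward it now, and will look at the warmer from near on the way.

```bash

python3 -m inch '[[[-0.05,-0.05,0],[0,0,0]],[[-0.15,-0.15,0],[0,0,0]],[[-0.25,-0.25,0],[0,0,0]],[[-0.35,-0.35,0],[0,0,0]],[[-0.45,-0.45,0],[0,0,0]],[[-0.55,-0.55,0],[0,0,0]],[[-0.65,-0.65,0],[0,0,0]],[[-0.75,-0.75,0],[0,0,0]],[[-0.9,-0.9,0],[0,0,0]],[[-1,-1,0],[0,0,0]]]' 0.7 30 &&
python3 -m inch '[[[-0.1,-0.1,0],[0,0,0]],[[-0.2,-0.2,0],[0,0,0]],[[-0.3,-0.3,0],[0,0,0]],[[-0.4,-0.4,0],[0,0,0]],[[-0.5,-0.5,0],[0,0,0]],[[-0.6,-0.6,0],[0,0,0]],[[-0.7,-0.7,0],[0,0,0]],[[-0.8,-0.8,0],[0,0,0]],[[-0.9,-0.9,0],[0,0,0]],[[-1,-1,0],[0,0,0]]]' &&
python3 -m inch '[[[-0.1,-0.1,0],[0,0,0]],[[-0.2,-0.2,0],[0,0,0]],[[-0.3,-0.3,0],[0,0,0]],[[-0.4,-0.4,0],[0,0,0]],[[-0.5,-0.5,0],[0,0,0]],[[-0.6,-0.6,0],[0,0,0]],[[-0.7,-0.7,0],[0,0,0]],[[-0.8,-0.8,0],[0,0,0]],[[-0.9,-0.9,0],[0,0,0]],[[-1,-1,0],[0,0,0]]]' &&
python3 -m inch '[[[-0.1,-0.1,0],[0,0,0]],[[-0.2,-0.2,0],[0,0,0]],[[-0.3,-0.3,0],[0,0,0]],[[-0.4,-0.4,0],[0,0,0]],[[-0.5,-0.5,0],[0,0,0]],[[-0.6,-0.6,0],[0,0,0]],[[-0.7,-0.7,0],[0,0,0]],[[-0.8,-0.8,0],[0,0,0]],[[-0.9,-0.9,0],[0,0,0]],[[-1,-1,0],[0,0,0]]]' 
cat >> h.py <<'E'
def rel(P,yaw=None):
    o=manip.get_obs(); r=R.from_quat(o['ee_rot'])
    print('shift shares',(r.inv().apply(np.array(P)-o['position'])/.08).round(3))
    if yaw is not None:
        M=r.as_matrix(); a=np.degrees(np.arctan2(M[1,1],M[0,1])); print('turn share z',(-((yaw-a+180)%360-180)/45).round(3),'tool y yaw',a.round(1),'axis z',M[:,2].round(4))
E
python3 - <<'E'
from h import *
o=manip.get_obs(); snap('wrist','w1'); print(o['joint_pos'],o['position'],R.from_quat(o['ee_rot']).as_matrix().round(3))
rel([.45,-.13,.23],-45)
E
```

```text
clock: 1.15
position: [0.3143, 0.4512, 0.2314]
ee_rot: [0.228, 0.974, -0.0, 0.0]
ft_force: [-0.3, -0.3, 0.4]
grip_width: 0.699
grasp_force: 0.0
clock: 2.15
position: [0.35, 0.3448, 0.2313]
ee_rot: [0.228, 0.974, 0.0, 0.0]
ft_force: [-0.6, -0.3, 0.6]
grip_width: 0.7
grasp_force: 0.0
clock: 3.15
position: [0.3862, 0.2376, 0.2313]
ee_rot: [0.228, 0.974, 0.0, -0.0]
ft_force: [-1.0, -0.6, 0.2]
grip_width: 0.701
grasp_force: 0.0
clock: 4.15
position: [0.4224, 0.1305, 0.2313]
ee_rot: [0.228, 0.974, 0.0, 0.0]
ft_force: [0.9, 0.3, 0.3]
grip_width: 0.697
grasp_force: 0.0
[-0.69613325 -0.09178786  0.2780533   1.92743886  0.02602417  1.30244151
  0.68495287] [0.42239267 0.13045727 0.23131315] [[-0.896  0.444  0.   ]
 [ 0.444  0.896  0.   ]
 [ 0.     0.    -1.   ]]
shift shares [-1.743 -2.744  0.018]
turn share z 2.412 tool y yaw 63.5 axis z [ 3.e-04 -3.e-04 -1.e+00]
```

View pics/w1.png

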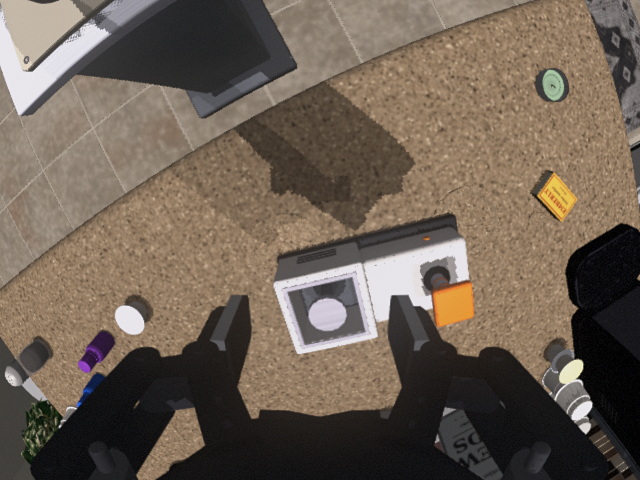

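The wrist view shows the seat near (327,315) and the orange pad near (453,304). I'll measure both from these pixels and carry on towards the bottle.

```bash
python3 - <<'E'
from h import *
o=manip.get_obs(); t=cv2.imread('pics/w1.png'); hsv=cv2.cvtColor(t,cv2.COLOR_BGR2HSV)
k=np.zeros((480,640),'u1'); m=(hsv[...,2]>170).astype('u1'); k[292:338,302:352]=m[292:338,302:352]
n,l,st,ce=cv2.connectedComponentsWithStats(k)
i=l[315,327]; print(st[i],ce[i],'seat',onz('wrist',*ce[i],.075,o))
c=max(cv2.findContours(((hsv[...,1]>170)&(hsv[...,0]<25)&(hsv[...,2]>215)).astype('u1')[270:335,410:490],0,2)[0],key=cv2.contourArea)
b=cv2.boxPoints(cv2.minAreaRect(c))+[410,270]; print(b.round(0).tolist()); print('lever',np.mean([onz('wrist',*q,.112,o) for q in b],axis=0), [onz('wrist',*q,.112,o).round(3).tolist() for q in b])
E
python3 -m inch '[[[-0.05,-0.1,0],[0,0,0.1]],[[-0.1,-0.2,0],[0,0,0.2]],[[-0.15,-0.3,0],[0,0,0.3]],[[-0.2,-0.4,0],[0,0,0.4]],[[-0.25,-0.5,0],[0,0,0.5]],[[-0.3,-0.6,0],[0,0,0.6]],[[-0.35,-0.7,0],[0,0,0.7]],[[-0.4,-0.8,0],[0,0,0.8]],[[-0.45,-0.9,0],[0,0,0.9]],[[-0.5,-1,0],[0,0,1]]]' && python3 -c "from h import *; rel([.45,-.13,.23],-45)"
```

```text
[309 298  38  33 954] [327.0932914 314.2442348] seat [0.50990516 0.09316965 0.075     ]
[[429.0, 294.0], [471.0, 282.0], [479.0, 315.0], [437.0, 327.0]]
lever [0.53291313 0.20076817 0.112     ] [[0.512, 0.184, 0.112], [0.52, 0.22, 0.112], [0.555, 0.219, 0.112], [0.546, 0.18, 0.112]]
clock: 5.2
position: [0.4225, 0.0415, 0.2313]
ee_rot: [0.584, 0.811, 0.0, -0.0]
ft_force: [-0.3, -0.6, -0.3]
grip_width: 0.699
grasp_force: 0.0
shift shares [-2.143 -0.353  0.016]
turn share z 1.411 tool y yaw 18.5 axis z [ 1.e-04  2.e-04 -1.e+00]
```

```bash

python3 -m inch '[[[-0.1,-0.02,0.03],[0,0,0.07]],[[-0.2,-0.04,0.06],[0,0,0.14]],[[-0.3,-0.06,0.09],[0,0,0.21]],[[-0.4,-0.08,0.12],[0,0,0.28]],[[-0.5,-0.1,0.15],[0,0,0.35]],[[-0.6,-0.12,0.18],[0,0,0.42]],[[-0.7,-0.14,0.21],[0,0,0.49]],[[-0.8,-0.16,0.24],[0,0,0.56]],[[-0.9,-0.18,0.27],[0,0,0.63]],[[-1,-0.2,0.3],[0,0,0.7]]]' && python3 -c "from h import *; rel([.51,-.19,.17],-45)"
```

```text
clock: 6.2
position: [0.4329, -0.0394, 0.2072]
ee_rot: [0.782, 0.623, 0.0, -0.0]
ft_force: [-0.3, 0.1, -0.0]
grip_width: 0.703
grasp_force: 0.0
shift shares [-1.619  1.361  0.465]
turn share z 0.712 tool y yaw -13.0 axis z [ 0.e+00  1.e-04 -1.e+00]
```

```bash

python3 -m inch '[[[-0.1,0.08,0.05],[0,0,0.07]],[[-0.2,0.16,0.1],[0,0,0.14]],[[-0.3,0.24,0.15],[0,0,0.21]],[[-0.4,0.32,0.2],[0,0,0.28]],[[-0.5,0.4,0.25],[0,0,0.35]],[[-0.6,0.48,0.3],[0,0,0.42]],[[-0.7,0.56,0.35],[0,0,0.49]],[[-0.8,0.64,0.4],[0,0,0.56]],[[-0.9,0.72,0.45],[0,0,0.63]],[[-1,0.8,0.46],[0,0,0.71]]]' && python3 - <<'E'
from h import *
rel([.53,-.206,.17],-45)
o=manip.get_obs(); snap('wrist','w2'); print(o['joint_pos'].round(2) if hasattr(o['joint_pos'],'round') else o['joint_pos'])
E
```

```text
clock: 7.2
position: [0.4777, -0.1319, 0.1699]
ee_rot: [0.924, 0.382, -0.0, -0.0]
ft_force: [0.1, -0.1, -0.2]
grip_width: 0.699
grasp_force: 0.0
shift shares [-0.191  1.118 -0.002]
turn share z -0.001 tool y yaw -45.1 axis z [-6.e-04  1.e-04 -1.e+00]
[-0.33  0.09  0.54  1.9  -0.05  1.17 -0.56]
```

View pics/w2.png

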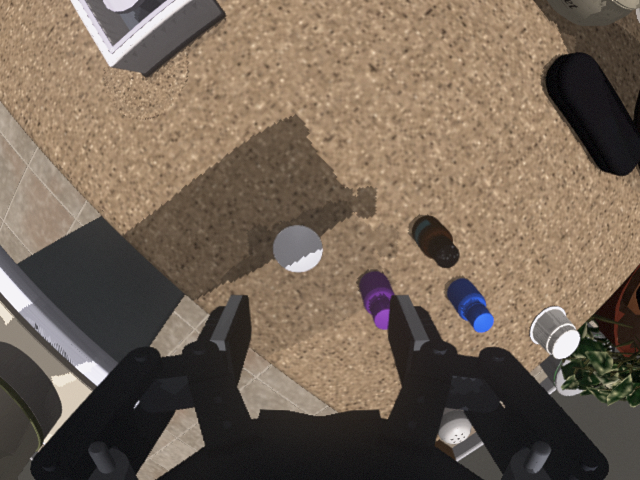

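The wrist view shows the brown bottle with its base near (428,229) and its cap top near (450,257). The blue one is at (470,305) and the purple one at (378,300).

```bash
python3 - <<'E'
from h import *
o=manip.get_obs(); t=cv2.imread('pics/w2.png').astype(int)
d=(t.max(2)<95); k=np.zeros((480,640),'u1'); k[205:275,405:466]=d[205:275,405:466]
n,l,st,ce=cv2.connectedComponentsWithStats(k); i=1+st[1:,4].argmax(); print(st[i],ce[i])
c=cv2.findContours((l==i).astype('u1'),0,2)[0][0]; print(cv2.minAreaRect(c))
print('cap',onz('wrist',450,257,.066,o),'mid',onz('wrist',*ce[i],.033,o))
E
```

```text
[ 410  215   49   53 1586] [434.73770492 240.83354351]
((434.7500305175781, 240.75), (60.10407638549805, 32.52690887451172), 45.0)
cap [ 0.53310449 -0.21527271  0.066     ] mid [ 0.53242495 -0.21261224  0.033     ]
```

```bash
python3 -c "from h import *; rel([.532,-.211,.1],-45)";
python3 -m inch '[[[-0.02,0.12,0.05],[0,0,0]],[[-0.04,0.24,0.1],[0,0,0]],[[-0.06,0.36,0.2],[0,0,0]],[[-0.08,0.48,0.3],[0,0,0]],[[-0.1,0.6,0.4],[0,0,0]],[[-0.12,0.72,0.5],[0,0,0]],[[-0.14,0.84,0.6],[0,0,0]],[[-0.17,0.95,0.7],[0,0,0]],[[-0.2,1,0.75],[0,0,0]],[[-0.2,1,0.8],[0,0,0]]]' && python3 - <<'E'
from h import *
rel([.532,-.211,.1],-45)
snap('wrist','w3')
E
```

```text
shift shares [-0.201  1.163  0.876]
turn share z -0.008 tool y yaw -45.3 axis z [-1.e-04 -8.e-04 -1.e+00]
clock: 8.25
position: [0.5229, -0.1998, 0.106]
ee_rot: [0.923, 0.384, -0.0, 0.0]
ft_force: [0.3, 0.0, -0.4]
grip_width: 0.699
grasp_force: 0.0
shift shares [-0.019  0.179  0.075]
turn share z 0.003 tool y yaw -44.9 axis z [-3.e-04 -3.e-04 -1.e+00]
```

View pics/w3.png

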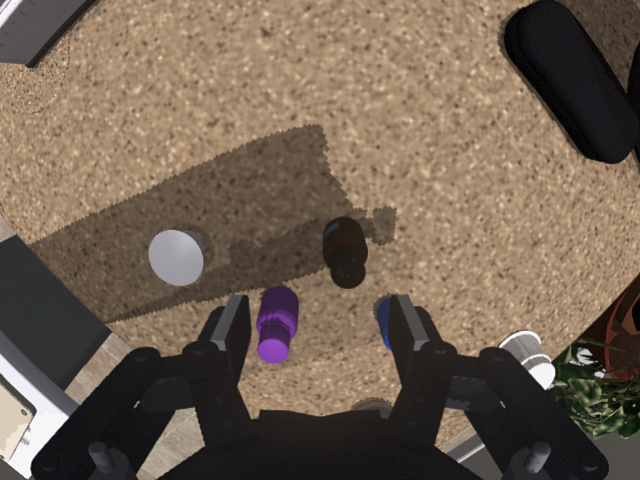

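The cap top is at about (349,271), and the bottle is nearly centred between the fingers. The purple and blue bottles are nearer the fingers, at about (277,325) and (388,322).

```bash
python3 - <<'E'
from h import *
o=manip.get_obs(); c=onz('wrist',349,271,.066,o); b=onz('wrist',345,250,.045,o); l=onz('wrist',345,226,.012,o)
print(c,b,l)
for u,v in((275,350),(392,352)): print(onz('wrist',u,v,.066,o))
rel([*((c+b)[:2]/2),.012],-45)
E
```

```text
[ 0.53319555 -0.21024115  0.066     ] [ 0.53549802 -0.20660561  0.045     ] [ 0.54025695 -0.20467317  0.012     ]
[ 0.46625522 -0.21740383  0.066     ]
[ 0.51492341 -0.26869838  0.066     ]
shift shares [0.022 0.187 1.169]
turn share z 0.004 tool y yaw -44.8 axis z [-1.e-03  2.e-04 -1.e+00]
```

```bash

python3 -m inch '[[[0,0.1,0],[0,0,0]],[[0.01,0.2,0],[0,0,0]],[[0.01,0.2,0.05],[0,0,0]],[[0.01,0.2,0.15],[0,0,0]],[[0.01,0.2,0.25],[0,0,0]],[[0.01,0.2,0.35],[0,0,0]],[[0.01,0.2,0.45],[0,0,0]],[[0.01,0.2,0.55],[0,0,0]],[[0.01,0.2,0.65],[0,0,0]],[[0.01,0.2,0.7],[0,0,0]]]' &&
python3 -m inch '[[[0,0,0.08],[0,0,0]],[[0,0,0.16],[0,0,0]],[[0,0,0.24],[0,0,0]],[[0,0,0.32],[0,0,0]],[[0,0,0.4],[0,0,0]],[[0,0,0.45],[0,0,0]],[[0,0,0.45],[0,0,0]],[[0,0,0.45],[0,0,0]],[[0,0,0.45],[0,0,0]],[[0,0,0.45],[0,0,0]]]' &&
python3 -m inch '[[[0,0,0],[0,0,0]],[[0,0,0],[0,0,0]],[[0,0,0],[0,0,0]],[[0,0,0],[0,0,0]],[[0,0,0],[0,0,0]],[[0,0,0],[0,0,0]],[[0,0,0],[0,0,0]],[[0,0,0],[0,0,0]],[[0,0,0],[0,0,0]],[[0,0,0],[0,0,0]]]' 0 30
python3 -c "
from h import *
snap('wrist','w4')"
```

```text
clock: 9.3
position: [0.5345, -0.2095, 0.0495]
ee_rot: [0.923, 0.384, -0.0, -0.0]
ft_force: [0.2, 0.0, -0.0]
grip_width: 0.701
grasp_force: 0.0
clock: 10.3
position: [0.5351, -0.2097, 0.0148]
ee_rot: [0.923, 0.384, 0.0, 0.0]
ft_force: [1.1, -0.2, 0.3]
grip_width: 0.703
grasp_force: 0.0
clock: 11.3
position: [0.535, -0.2097, 0.0147]
ee_rot: [0.923, 0.384, 0.0, -0.0]
ft_force: [-1.6, 1.0, 6.2]
grip_width: 0.309
grasp_force: 29.8
```

View pics/w4.png

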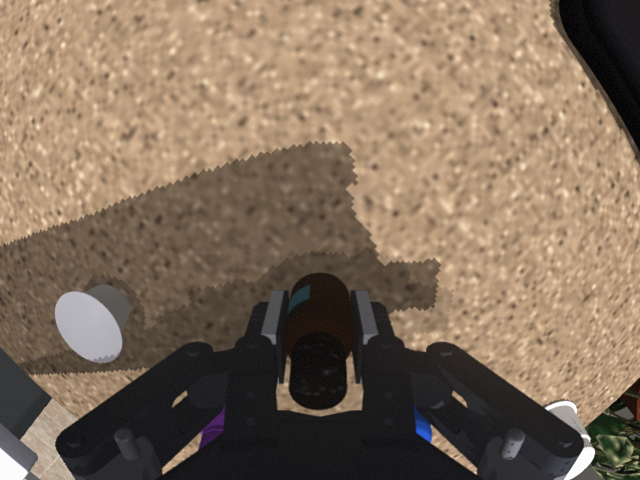

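The bottle is held between the pads, centred at column 319. I'm checking its offset along tool x, then lifting.

```bash
python3 - <<'E'
from h import *
o=manip.get_obs(); r=R.from_quat(o['ee_rot']).inv()
for u,v,z in((318,273,0),(318,408,.066),(318,336,.066),(318,372,.066)): print(u,v,z,(r.apply(onz('wrist',u,v,z,o)-o['position'])*1000).round(1))
E
python3 -m inch '[[[0,0,-0.05],[0,0,0]],[[0,0,-0.1],[0,0,0]],[[0,0,-0.2],[0,0,0]],[[0,0,-0.3],[0,0,0]],[[0,0,-0.4],[0,0,0]],[[0,0,-0.5],[0,0,0]],[[0,0,-0.65],[0,0,0]],[[0,0,-0.8],[0,0,0]],[[0,0,-0.9],[0,0,0]],[[0,0,-1],[0,0,0]]]' && python3 -c "
from h import *
rel([.51,.094,.13],11.8);rel([.51,.094,.13],-11.8);o=manip.get_obs();print(o['joint_pos'])"
```

```text
318 273 0 [ 9.5 -1.1 14.7]
318 408 0.066 [-11.3  -0.9 -51.3]
318 336 0.066 [ 18.5  -0.9 -51.3]
318 372 0.066 [  4.8  -0.9 -51.3]
clock: 12.35
position: [0.535, -0.2097, 0.0954]
ee_rot: [0.923, 0.384, 0.0, 0.0]
ft_force: [0.8, 0.5, -1.4]
grip_width: 0.308
grasp_force: 29.5
shift shares [ 2.474 -2.896 -0.433]
turn share z -1.258 tool y yaw -44.8 axis z [ 5.e-04  0.e+00 -1.e+00]
shift shares [ 2.474 -2.896 -0.433]
turn share z -0.733 tool y yaw -44.8 axis z [ 5.e-04  0.e+00 -1.e+00]
[-0.17101148  0.37105271  0.56278865  1.7811528  -0.22474874  1.05313247
 -0.3087295 ]
```

```bash

python3 -m inch '[[[0.05,-0.05,-0.05],[0,0,-0.04]],[[0.15,-0.15,-0.1],[0,0,-0.1]],[[0.25,-0.3,-0.15],[0,0,-0.18]],[[0.35,-0.4,-0.2],[0,0,-0.26]],[[0.45,-0.52,-0.25],[0,0,-0.34]],[[0.55,-0.64,-0.3],[0,0,-0.42]],[[0.65,-0.76,-0.35],[0,0,-0.5]],[[0.75,-0.88,-0.4],[0,0,-0.58]],[[0.82,-0.96,-0.43],[0,0,-0.66]],[[0.85,-1,-0.43],[0,0,-0.73]]]' && python3 -c "
from h import *
rel([.51,.094,.12],-11.8)"
```

```text
clock: 13.35
position: [0.5259, -0.1025, 0.1292]
ee_rot: [0.774, 0.633, 0.0, -0.0]
ft_force: [-0.1, -0.6, -0.2]
grip_width: 0.308
grasp_force: 29.6
shift shares [ 2.368 -0.683  0.116]
turn share z 0.007 tool y yaw -11.5 axis z [ 2.e-04  7.e-04 -1.e+00]
```

```bash

python3 -m inch '[[[0.1,-0.03,0],[0,0,0]],[[0.2,-0.06,0],[0,0,0]],[[0.3,-0.09,0],[0,0,0]],[[0.4,-0.12,0],[0,0,0]],[[0.5,-0.15,0],[0,0,0]],[[0.6,-0.18,0],[0,0,0]],[[0.7,-0.21,0],[0,0,0]],[[0.8,-0.24,0],[0,0,0]],[[0.9,-0.27,0],[0,0,0]],[[1,-0.3,0],[0,0,0]]]' &&
python3 -m inch '[[[0.1,-0.03,0],[0,0,0]],[[0.2,-0.06,0],[0,0,0]],[[0.3,-0.09,0],[0,0,0]],[[0.4,-0.12,0],[0,0,0]],[[0.5,-0.15,0],[0,0,0]],[[0.6,-0.18,0],[0,0,0]],[[0.7,-0.21,0],[0,0,0]],[[0.8,-0.24,0],[0,0,0]],[[0.9,-0.27,0],[0,0,0]],[[1,-0.3,0],[0,0,0]]]' &&
python3 -m inch '[[[0.1,-0.03,0],[0,0,0]],[[0.2,-0.06,0.02],[0,0,0]],[[0.3,-0.08,0.05],[0,0,0]],[[0.35,-0.08,0.08],[0,0,0]],[[0.4,-0.08,0.12],[0,0,0]],[[0.4,-0.08,0.12],[0,0,0]],[[0.4,-0.08,0.12],[0,0,0]],[[0.4,-0.08,0.12],[0,0,0]],[[0.4,-0.08,0.12],[0,0,0]],[[0.4,-0.08,0.12],[0,0,0]]]' &&
 python3 -c "
from h import *
rel([.51,.094,.12],-11.8);snap('wrist','w5')
a=cv2.imread('pics/w5.png')[160:480,120:520]; s=snap('side','s5')[:,:,::-1]
x=s[150:290,260:380]; W=np.zeros((600,800,3),np.uint8); W[:480,:600]=cv2.resize(a,(600,480)); W[340:600,560:783]=cv2.resize(x,(223,260)); cv2.imwrite('pics/c5.png',W)"
```

```text
clock: 14.35
position: [0.5191, -0.0211, 0.1289]
ee_rot: [0.777, 0.63, 0.0, -0.0]
ft_force: [-0.1, -0.0, -1.5]
grip_width: 0.315
grasp_force: 29.6
clock: 15.35
position: [0.5121, 0.0621, 0.1289]
ee_rot: [0.777, 0.63, 0.0, -0.0]
ft_force: [-1.5, 1.3, -0.5]
grip_width: 0.309
grasp_force: 29.6
clock: 16.35
position: [0.5126, 0.0939, 0.1194]
ee_rot: [0.777, 0.63, 0.0, 0.0]
ft_force: [-0.4, -0.3, -0.4]
grip_width: 0.308
grasp_force: 29.6
shift shares [-0.006 -0.033 -0.007]
turn share z -0.004 tool y yaw -12.0 axis z [ 2.e-04  2.e-04 -1.e+00]
```

View pics/c5.png

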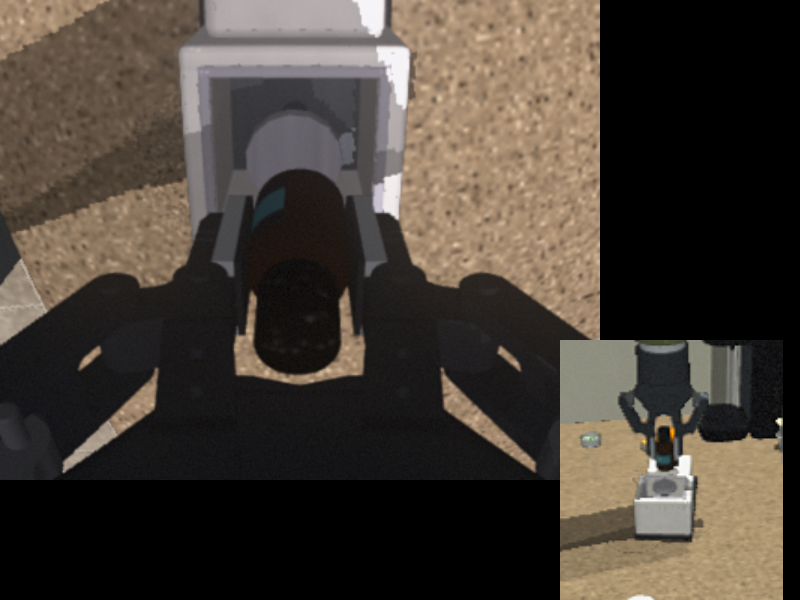

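The seat's front edge is at about (316,233), with sides at about columns 284 and 348. The bottle's base edge is at (319,273).

```bash
python3 - <<'E'
from h import *
o=manip.get_obs(); r=R.from_quat(o['ee_rot']).inv()
t=lambda u,v,z:(r.apply(onz('wrist',u,v,z,o)-o['position'])*1000).round(1)
print('seat front',t(316,233,.075),'L',t(284,262,.075),'R',t(348,262,.075),'base front',t(319,273,.105))
print('well rim corners',t(120+203/1.5,160+68/1.5,.07),t(120+384/1.5,160+68/1.5,.07))
print('seat est',r.apply(np.array([.51,.094,.075])-o['position'])*1000)
E
```

```text
seat front [19.9 -2.6 44.4] L [  3.3 -20.1  44.4] R [ 3.4 14.8 44.4] base front [10.1 -1.  14.4]
well rim corners [ 33.9 -35.2  49.4] [34.  29.5 49.4]
seat est [-0.51518941 -2.57122648 44.37754237]
```

```bash

python3 -m inch '[[[0.03,-0.01,0],[0,0,0]],[[0.06,-0.02,0.03],[0,0,0]],[[0.06,-0.02,0.08],[0,0,0]],[[0.06,-0.02,0.14],[0,0,0]],[[0.06,-0.02,0.2],[0,0,0]],[[0.06,-0.02,0.26],[0,0,0]],[[0.06,-0.02,0.31],[0,0,0]],[[0.06,-0.02,0.34],[0,0,0]],[[0.06,-0.02,0.36],[0,0,0]],[[0.06,-0.02,0.36],[0,0,0]]]'
python3 -m inch '[[[0,0,0.01],[0,0,0]],[[0,0,0.01],[0,0,0]],[[0,0,0.01],[0,0,0]],[[0,0,0.01],[0,0,0]],[[0,0,0.01],[0,0,0]],[[0,0,0.01],[0,0,0]],[[0,0,0.01],[0,0,0]],[[0,0,0.01],[0,0,0]],[[0,0,0.01],[0,0,0]],[[0,0,0.01],[0,0,0]]]'
```

```text
clock: 17.45
position: [0.5119, 0.0991, 0.0903]
ee_rot: [0.777, 0.63, -0.0, -0.0]
ft_force: [0.4, 0.6, -0.1]
grip_width: 0.311
grasp_force: 29.6
clock: 18.45
position: [0.512, 0.0991, 0.0897]
ee_rot: [0.777, 0.63, 0.0, -0.0]
ft_force: [1.4, 0.8, -0.3]
grip_width: 0.309
grasp_force: 29.6
```

```bash

python3 -m inch '[[[0,0,0.01],[0,0,0]],[[0,0,0.01],[0,0,0]],[[0,0,0.02],[0,0,0]],[[0,0,0.02],[0,0,0]],[[0,0,0.02],[0,0,0]],[[0,0,0.02],[0,0,0]],[[0,0,0.02],[0,0,0]],[[0,0,0.02],[0,0,0]],[[0,0,0.02],[0,0,0]],[[0,0,0.02],[0,0,0]]]'; python3 -c "
from h import *
snap('wrist','w6');s=snap('side','s6')[:,:,::-1]
a=cv2.imread('pics/w6.png')[160:480,120:520]
x=s[190:260,280:350]; W=np.zeros((600,800,3),np.uint8); W[:480,:600]=cv2.resize(a,(600,480)); W[250:600,450:800]=cv2.resize(x,(350,350),interpolation=cv2.INTER_CUBIC); cv2.imwrite('pics/c6.png',W)"
```

```text
clock: 19.45
position: [0.5121, 0.0991, 0.0885]
ee_rot: [0.777, 0.63, 0.0, -0.0]
ft_force: [-2.4, -0.5, 6.5]
grip_width: 0.309
grasp_force: 30.3
```

View pics/c6.png

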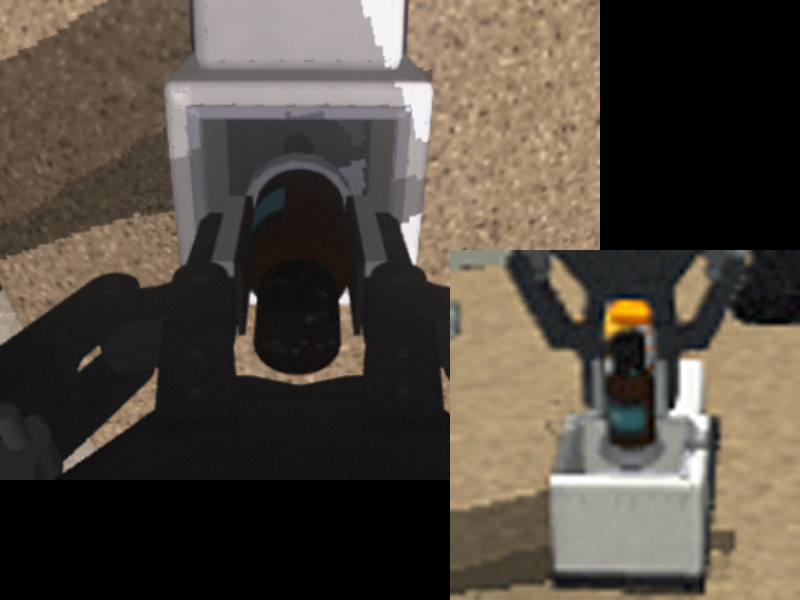

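Contact is made and the bottle stands near the seat's middle. The visible rim is about even on both sides, and off by about 2 mm along tool x. I'm relaxing the push and releasing.

```bash

python3 -m inch '[[[0,0,-0.005],[0,0,0]],[[0,0,-0.01],[0,0,0]],[[0,0,-0.01],[0,0,0]],[[0,0,-0.01],[0,0,0]],[[0,0,-0.01],[0,0,0]],[[0,0,-0.01],[0,0,0]],[[0,0,-0.01],[0,0,0]],[[0,0,-0.01],[0,0,0]],[[0,0,-0.01],[0,0,0]],[[0,0,-0.01],[0,0,0]]]'
python3 -m inch '[[[0,0,0],[0,0,0]],[[0,0,0],[0,0,0]],[[0,0,0],[0,0,0]],[[0,0,0],[0,0,0]],[[0,0,0],[0,0,0]],[[0,0,0],[0,0,0]],[[0,0,0],[0,0,0]],[[0,0,0],[0,0,0]],[[0,0,0],[0,0,0]],[[0,0,0],[0,0,0]]]' 0.65
python3 -m inch '[[[0,0,-0.1],[0,0,0]],[[0,0,-0.2],[0,0,0]],[[0,0,-0.3],[0,0,0]],[[0,0,-0.4],[0,0,0]],[[0,0,-0.5],[0,0,0]],[[0,0,-0.6],[0,0,0]],[[0,0,-0.7],[0,0,0]],[[0,0,-0.8],[0,0,0]],[[0,0,-0.9],[0,0,0]],[[0,0,-1],[0,0,0]]]'
python3 -c "
from h import *
snap('wrist','w7');s=snap('side','s7')[:,:,::-1]
a=cv2.imread('pics/w7.png')[160:480,120:520]
x=s[190:260,280:350]; W=np.zeros((600,800,3),np.uint8); W[:480,:600]=cv2.resize(a,(600,480)); W[250:600,450:800]=cv2.resize(x,(350,350),interpolation=cv2.INTER_CUBIC); cv2.imwrite('pics/c7.png',W)
rel([.533,.201,.13],-11.8)"
```

```text
clock: 20.55
position: [0.5121, 0.0992, 0.0892]
ee_rot: [0.777, 0.63, 0.0, -0.0]
ft_force: [-2.6, -1.2, 5.7]
grip_width: 0.309
grasp_force: 30.2
clock: 21.55
position: [0.512, 0.0991, 0.0889]
ee_rot: [0.777, 0.63, 0.0, -0.0]
ft_force: [-0.0, -0.2, -0.6]
grip_width: 0.648
grasp_force: 0.0
clock: 22.55
position: [0.512, 0.0991, 0.1696]
ee_rot: [0.777, 0.63, 0.0, -0.0]
ft_force: [-0.4, 1.2, 0.7]
grip_width: 0.649
grasp_force: 0.0
shift shares [ 1.297 -0.015  0.503]
turn share z -0.003 tool y yaw -11.9 axis z [ 1.7e-03  7.0e-04 -1.0e+00]
```

View pics/c7.png

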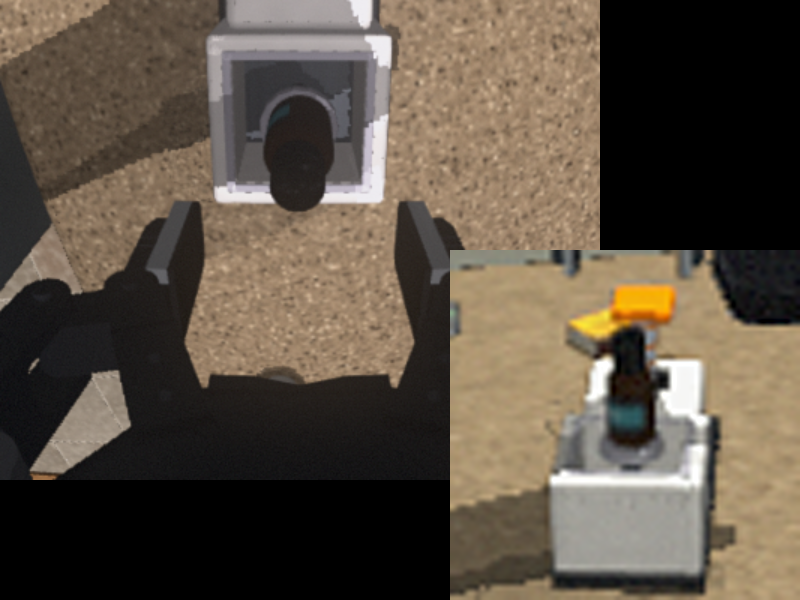

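The bottle stands free and upright on the seat, with the rim visible evenly around it. Next I move over the lever pad, shut the fingers and press.

```bash

python3 -m inch '[[[0.1,0,0],[0,0,0]],[[0.2,0,0],[0,0,0]],[[0.3,0,0],[0,0,0]],[[0.4,0,0],[0,0,0]],[[0.5,0,0],[0,0,0]],[[0.6,0,0],[0,0,0]],[[0.7,0,0],[0,0,0]],[[0.8,0,0],[0,0,0]],[[0.9,0,0],[0,0,0]],[[1,0,0],[0,0,0]]]' &&
python3 -m inch '[[[0.1,0,0],[0,0,0]],[[0.2,-0.01,0],[0,0,0]],[[0.3,-0.02,0],[0,0,0]],[[0.3,-0.02,0],[0,0,0]],[[0.3,-0.02,0.1],[0,0,0]],[[0.3,-0.02,0.2],[0,0,0]],[[0.3,-0.02,0.3],[0,0,0]],[[0.3,-0.02,0.4],[0,0,0]],[[0.3,-0.02,0.48],[0,0,0]],[[0.3,-0.02,0.48],[0,0,0]]]' 0 60
python3 -c "
from h import *
snap('wrist','w8');s=snap('side','s8')[:,:,::-1]
a=cv2.imread('pics/w8.png')[160:480,120:520]
x=s[180:250,280:350]; W=np.zeros((600,800,3),np.uint8); W[:480,:600]=cv2.resize(a,(600,480)); W[250:600,450:800]=cv2.resize(x,(350,350),interpolation=cv2.INTER_CUBIC); cv2.imwrite('pics/c8.png',W)
rel([.533,.201,.112],-11.8)"
```

```text
clock: 23.65
position: [0.5287, 0.178, 0.1689]
ee_rot: [0.777, 0.63, 0.0, -0.0]
ft_force: [-0.4, -0.1, 0.0]
grip_width: 0.646
grasp_force: 0.0
clock: 24.65
position: [0.5314, 0.2008, 0.1293]
ee_rot: [0.777, 0.63, -0.001, -0.0]
ft_force: [0.5, -0.1, 0.9]
grip_width: 0.001
grasp_force: 0.0
shift shares [0.001 0.013 0.231]
turn share z -0.003 tool y yaw -11.9 axis z [-0.  0. -1.]
```

View pics/c8.png

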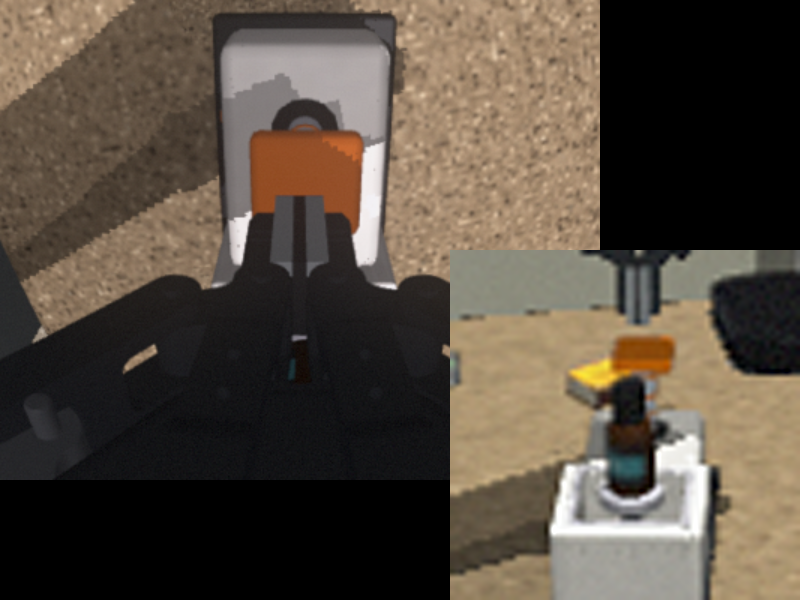

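The shut fingers are above the pad with the bottle untouched. Now pressing slowly.

```bash

python3 -m inch '[[[0,0.01,0.06],[0,0,0]],[[0,0.01,0.12],[0,0,0]],[[0,0.01,0.17],[0,0,0]],[[0,0.01,0.2],[0,0,0]],[[0,0.01,0.22],[0,0,0]],[[0,0.01,0.24],[0,0,0]],[[0,0.01,0.26],[0,0,0]],[[0,0.01,0.28],[0,0,0]],[[0,0.01,0.3],[0,0,0]],[[0,0.01,0.32],[0,0,0]]]' &&
python3 -m inch '[[[0,0,0.02],[0,0,0]],[[0,0,0.04],[0,0,0]],[[0,0,0.06],[0,0,0]],[[0,0,0.08],[0,0,0]],[[0,0,0.1],[0,0,0]],[[0,0,0.12],[0,0,0]],[[0,0,0.14],[0,0,0]],[[0,0,0.16],[0,0,0]],[[0,0,0.18],[0,0,0]],[[0,0,0.2],[0,0,0]]]' &&
python3 -m inch '[[[0,0,0.02],[0,0,0]],[[0,0,0.04],[0,0,0]],[[0,0,0.06],[0,0,0]],[[0,0,0.08],[0,0,0]],[[0,0,0.1],[0,0,0]],[[0,0,0.11],[0,0,0]],[[0,0,0.12],[0,0,0]],[[0,0,0.13],[0,0,0]],[[0,0,0.14],[0,0,0]],[[0,0,0.15],[0,0,0]]]'
```

```text
clock: 25.75
position: [0.5327, 0.201, 0.1056]
ee_rot: [0.777, 0.63, 0.0, -0.0]
ft_force: [-2.9, -1.3, 4.4]
grip_width: 0.001
grasp_force: 2.4
clock: 26.75
position: [0.5327, 0.201, 0.0889]
ee_rot: [0.777, 0.63, 0.0, -0.0]
ft_force: [-3.2, -1.6, 7.0]
grip_width: -0.001
grasp_force: 3.4
clock: 27.75
position: [0.5328, 0.201, 0.0771]
ee_rot: [0.777, 0.63, 0.0, -0.0]
ft_force: [-4.1, -1.3, 7.7]
grip_width: 0.0
grasp_force: 4.1
```

```bash

python3 -m inch '[[[0,0,0.01],[0,0,0]],[[0,0,0.02],[0,0,0]],[[0,0,0.03],[0,0,0]],[[0,0,0.03],[0,0,0]],[[0,0,0.03],[0,0,0]],[[0,0,0.03],[0,0,0]],[[0,0,0.03],[0,0,0]],[[0,0,0.03],[0,0,0]],[[0,0,0.03],[0,0,0]],[[0,0,0.03],[0,0,0]]]'
python3 -c "
from h import *
s=snap('side','s9')[:,:,::-1]; cv2.imwrite('pics/c9.png',cv2.resize(s[180:250,270:350],None,fx=7,fy=7,interpolation=cv2.INTER_CUBIC))"
```

```text
clock: 28.75
position: [0.5328, 0.201, 0.0752]
ee_rot: [0.777, 0.63, 0.0, -0.0]
ft_force: [-4.9, -1.7, 11.0]
grip_width: -0.004
grasp_force: 5.8
```

View pics/c9.png

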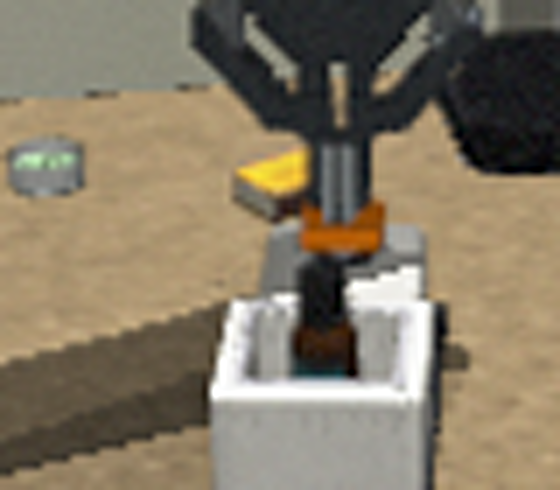

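```bash
python3 -c "
from workcell import manip
print(manip.hand_in())"
```

```text
the job is handed in; nothing more can be done
None
```

The job is handed in with the bottle upright in the lowered well and the shut fingers holding the lever about 36.8 mm down at about 11 N; no verdict came back, and I viewed 12 pictures, two over the limit of 10.

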